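Load the bush, free the lever and hold the clamp shut

ROBOT

A 7-joint arm with a two-finger parallel gripper is mounted at the origin on a cart in front of the work surface, level with it; the furniture and walls round the work are solid. World frame = base frame: x ahead of the robot, y to its left, z up, the work surface at z = 0. Lengths are in m, angles in rad, forces in N, time in s.
With the tool pointing down it reaches from about 0.425 to 0.875 m from the base axis. Payload 4.7 kg.
Tool frame: the origin (TCP) lies at the very end of the fingers, on their centre line; the grasp point (between the pads) lies 19 mm behind it; z points along the fingers, y is the line along which they close (so a half turn about z gives the same grasp; the last joint's range is limited). The gripper opens to 87 mm and grips with 3 to 60 N. Pads are 19 mm wide; open, the fingers measure 117 mm over their backs; the gripper's body (75 mm by 190 mm) begins 51 mm behind the grasp point.
Start: joints at [-1.121, 0.321, -0.07, 1.45, 0.023, 1.371, -0.057], TCP at [0.274, 0.589, 0.199] pointing down, gripper open.
Joint ranges: [-2.86, 2.86], [-0.3, 2.09], [-1.38, 1.24], [0.06, 2.45], [-1.56, 4.7], [0.09, 2.05], [-2.69, 2.69]. Speed limits (rad/s): [2.57, 2.57, 3.14, 3.14, 3.14, 3.14, 3.14].

INTERFACE

Orientations are given as a rotation vector (axis times angle).
In Python, from bench import ctrl, get_image, job gives the robot as it stands.
- The arm moves only by the shell command python3 -m crank 'ROWS' [FORCE]. ROWS is JSON, a list that holds one entry, the list of rows, each a list of 5 numbers: the shift along the tool's x, y, z in mm, then the turn about the tool's z in rad, then the closure, from -1 (fully open) to 1 (shut), so that 0 is half open. A call has 1 to 10 rows; each row shifts and turns the commanded pose from where the row before left it, along the tool's axes as they then stand; what a row does not reach is not made up. A row lasts 1/12 s, in which the tool goes at most 41.7 mm and 7.16 degrees, less where a joint would pass 70% of its speed; a pose out of reach is approached as far as the arm can. A call with a gripper value outside its range is refused whole. The fingers move at their own pace and stop on an object; FORCE is the grip in N (left out, the last holds). Time passes only in rows, so rows that do not move let the fingers close. It gives the time, the measured TCP pose, the force, the opening and the grip force at its end, in the units of the state.
- ctrl.get_state(): the state, without advancing time (a new reading comes with each control period).
- get_image(name): name is "side" or "top"; returns a dict with "pixels" (400x640x3 uint8, red, green, blue), "fx", "fy", "cx", "cy" (pixels), "T" (4x4, takes a point from camera to world coordinates). Camera axes: x right, y down, z forward; pixel columns grow to the right and rows downward; lengths in m; the calibration is good to about 2 mm. A picture is of the moment at which its call begins. There is no depth.
- job.close_job(): hands the job in; it is judged then, once.
The state is a dict: "time": time; "joint_positions": joint angles; "qd": joint speeds; "joint_torque": joint torques, N m; "position": TCP position; "tool_rot": TCP orientation; "ft_force": force on the tool from outside, world axes, zero at the start; "torque": the same for the moment, N m; "grip_width": opening from 0.0 (shut) to 1.0 (fully open); "grip_force": force on a finger pad.
Only numpy, scipy, OpenCV 4.12 (cv2) and the standard library are available. Lean on these libraries where they do the work, as an engineer would, in place of code of your own. Each camera call takes 0.05 s, during which the arm holds its last target. There are 200 camera calls.

TASK

Get the flanged bush ready for tack welding: pick it off the bench and set it flange up, fully home in the round nest of the clamping fixture, and let go of it. Then flip the safety catch fully open (its thumb tail goes down), and only after that pull the handle bar of the lever towards the nest as far as it goes, so that the sprung pad clamps the bush. Finish while the gripper is still holding the lever there (it springs back if let go), and leave the plain bush, the steel block and the washer where they are.

Things in the scene. Friction and masses are not known exactly. Their poses are not given: they have to be found in the camera images.
- fixture: Steel clamping fixture fixed to the bench, about 260 x 100 mm with the catch bracket standing out on its +y side; origin on the bench surface under its middle. Its -x end has the nest (block 70 x 70 mm, 20 mm high, centred on x = -85 mm, y = 0), its +x end the grey housing (top 67 mm high, centred on x = 75 mm) with the U-shaped lever. All fixture axes: x from nest to lever, y towards the catch, z up; it may stand turned by up to 0.3 rad.
- nest (a point): Centre of the mouth of the nest's round blind hole, 33 mm wide, in the top face of the nest block 20 mm above the bench; the hole is 14 mm deep, so its floor is 6 mm above the bench. Two upright 10 mm stop pins, tops 37 mm above the bench, stand at 18 mm towards -x and 12 mm to either side (y) of the hole's axis, partly under the seated flange, so the flange is best held from its two sides along the fixture's y axis.
- bush_center (a point): Centre (half-way up, 21 mm above its lower end) of the loose steel flanged bush: barrel 30 mm across and 34 mm long, below a flange 44 mm across and 8 mm thick; 42 mm in all, bored through with a 20 mm hole, 0.11 to 0.2 kg. It starts standing on the bench flange up; its z axis points from barrel to flange. Seated flange up in the nest its centre is 27 mm above the bench and the underside of the flange 40 mm above the bench.
- catch (a joint): Safety catch, an aluminium rocker on a pin along the fixture's x axis at fixture x = 78, y = 105, z = 110 mm. 0 (to 0.15 rad at the start): its 65 mm nose lies level in front of the lever's arm and blocks it; 1.3 rad: flipped fully open (stop), nose up and clear. It stays where it is put (stiff hinge, about 2 N at the tail).
- catch_tail (a point): Middle of the upper face of the catch's thumb tail, a 26 x 26 x 8 mm pad 55 mm outboard of (+y from) the catch's pin. It starts sloping up and outwards at 0.65 rad above level, about 146 mm above the bench, and is pressed straight down about 67 mm, in an arc about the pin, to open the catch.
- lever (a joint): Lever, hinged along the fixture's y axis at fixture x = 75, y = 0, z = 45 mm. 0: at rest, leaning 0.25 rad away from the nest; 0.9 rad: pulled over towards the nest to its stop. A spring returns it; it needs about 4 N at the bar to start and about 10 N to hold at the stop. While the catch is not flipped the lever is blocked (it gives less than 0.1 rad even at 25 N on the bar, and forcing it is a fault).
- lever_bar (a point): Middle of the lever's handle bar: a black round grip 18 mm thick and 70 mm long lying along the fixture's y axis, 150 mm from the lever's hinge, between two 12 mm arms at y = +50 and -50 mm. Moves with the lever (about 190 mm above the bench at rest, 164 mm when pulled).
- pad_face (a point): Centre of the front face of the 12 mm rubber-faced sprung pad on the plunger, 31 mm above the bench, pointing at the nest. The lever drives it 40 mm per rad towards the nest; drawn back it is 45 mm from the nest's axis, and it meets the seated bush's barrel at about 0.77 rad of the lever, then yields on its spring (1200 N/m).
- pad: The same pad (origin at the centre of its front face).
- flanged_bush: The flanged bush as a body; origin at the centre of its lower end.
- plain_bush: Bystander: plain steel bush without flange, 35 mm across, 36 mm high; origin at the centre of its underside. It stands near the flanged bush; the two may have changed places.
- block: Bystander: dark steel block, 66 x 33 x 50 mm; origin at the centre of its underside.
- washer: Bystander: thick steel washer, 42 mm across, 5 mm thick; origin at the centre of its underside.
Not all that is in view belongs to the job. What is shaped like the flanged_bush but brown or turquoise is not meant.

How it is judged:
On the way, in this order (a step that is already met when the one before it is completed fails the run):
1. the flanged bush sits flange up, fully home in the nest, and is released, with the catch still closed (horizontal distance between bush_center and nest below 0.004 m and z of bush_center in the frame of fixture below 0.03 m and angle between flanged_bush's own z axis and vertical below 0.12 rad and contact force between the fingers and flanged_bush below 0.2 N and value of joint catch below 0.4 rad), for 0.2 s.
2. the catch is flipped open while the lever is still at rest (value of joint catch above 1.1 rad and value of joint lever below 0.12 rad), for 0.1 s.
3. the lever is pulled over and the pad presses on the bush (value of joint lever above 0.83 rad and contact force between pad and flanged_bush above 1 N), for 0.2 s.
At the end, for the whole second after the job is handed in: Fingers hold the lever (over 1 N) at 0.83 rad or more; catch open over 1.0 rad; flanged bush at rest, untouched by the robot, flange up within 0.12 rad, within 4 mm of the nest's axis and 3 mm of fully home, pad pressing on it with over 1 N (all of step 3 and value of joint catch above 1 rad and contact force between the fingers and lever above 1 N and contact force between the arm and flanged_bush below 0.2 N and horizontal distance between bush_center and nest below 0.004 m and z of bush_center in the frame of fixture below 0.03 m and angle between flanged_bush's own z axis and vertical below 0.12 rad and linear speed of flanged_bush below 0.02 m/s); the arm keeps its last pose, push and grip.
It fails at once if the lever is forced before the catch is flipped (value of joint lever above 0.2 rad and value of joint catch below 0.8 rad).
It fails at once if the plain bush is disturbed (distance of plain_bush from where it was at the start of the episode above 0.02 m).
It fails at once if the steel block is disturbed (distance of block from where it was at the start of the episode above 0.02 m).
It fails at once if the washer is disturbed (distance of washer from where it was at the start of the episode above 0.02 m).
It also fails if it takes over 64 s, if anything falls off the work surface, if the arm or the gripper's body presses on something with over 40 N, if the wrist force passes 120 N, or if a joint passes its speed limit or range.

## Working session

There is one attempt and no reset: what is moved stays moved. The work goes in short steps, Python scripts to look and compute and a shell command to move; the robot and the scene stay as the last step left them, time stands still between calls to the robot, and variables do not carry over. Pictures are saved under pics/ and viewed, at most 10 in all, crops included, and the job is handed in when it is done.

```bash
ls; mkdir -p pics
python3 - <<'E'
from bench import ctrl,get_image
import cv2,numpy as np
for n in("side","top"):
    d=get_image(n);cv2.imwrite(f"pics/{n}0.png",d["pixels"][:,:,::-1]);print(n,d["fx"],d["fy"],d["cx"],d["cy"],np.round(d["T"],4).tolist())
print(ctrl.get_state())
E
```

```text
pics
side 401.93168566151405 401.93168566151405 317.81691485216516 201.81559481587584 [[0.9985, -0.0081, 0.0539, 0.4873], [-0.0496, -0.543, 0.8383, -0.8834], [0.0225, -0.8397, -0.5426, 0.6974], [0.0, 0.0, 0.0, 1.0]]
top 492.25553060276576 492.25553060276576 311.2360094836631 192.3631234089798 [[-0.0, -0.9953, 0.0969, 0.4037], [-0.9999, 0.001, 0.0106, 0.0005], [-0.0106, -0.0969, -0.9952, 1.4517], [0.0, 0.0, 0.0, 1.0]]
{'time': 0.1, 'joint_positions': array([-1.12091446,  0.32174073, -0.07006723,  1.45153466,  0.02260507,
        1.37078741, -0.0569201 ]), 'qd': array([ 1.18348802e-03, -1.49099042e-03,  3.67947977e-05, -3.35600874e-03,
        5.79950981e-04,  7.11831741e-05, -4.85268298e-04]), 'joint_torque': array([-4.80243816e-04, -4.92572987e+01, -4.06001648e-01, -3.13399816e+01,
       -6.40755636e-02,  3.95277177e-02,  1.09315031e-04]), 'position': array([0.27421449, 0.5887511 , 0.19798527]), 'tool_rot': array([-6.79076394e-01, -3.06705033e+00,  2.61204881e-03]), 'ft_force': array([ 0.41066847, -0.040125  ,  0.61557769]), 'torque': array([-0.03461779,  0.03582237, -0.01886111]), 'grip_force': 0.0, 'grip_width': 0.9989746630782528}
```

View pics/side0.png

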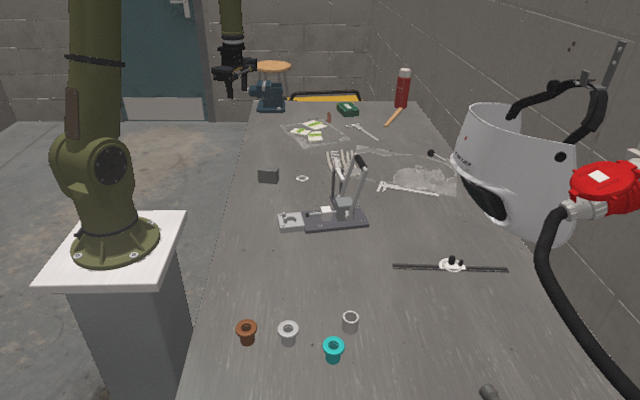

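View pics/top0.png

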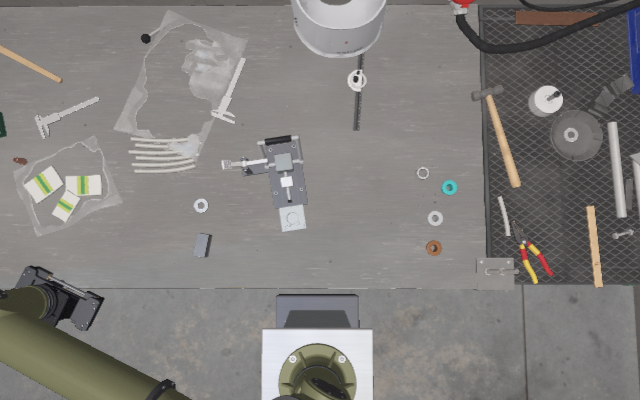

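Side view: the grey flanged bush is at about (288,329), the plain bush at (350,318), and the brown and turquoise decoys at (246,330) and (333,347). Top view: flanged bush (435,218), plain bush (423,172), nest (291,218), lever bar (278,139), catch to the left around (240,164).

```bash
cat > h.py <<'E'
from bench import ctrl,get_image
import cv2,numpy as np
def onplane(d,u,v,z):
    T=np.array(d["T"]);r=T[:3,:3]@[(u-d["cx"])/d["fx"],(v-d["cy"])/d["fy"],1];o=T[:3,3]
    return o+r*(z-o[2])/r[2]
def proj(d,p):
    T=np.array(d["T"]);c=T[:3,:3].T@(np.array(p)-T[:3,3])
    return d["cx"]+d["fx"]*c[0]/c[2],d["cy"]+d["fy"]*c[1]/c[2]
def crop(d,x,y,w,h,k,name):
    cv2.imwrite(name,cv2.resize(d["pixels"][y:y+h,x:x+w,::-1],None,fx=k,fy=k,interpolation=cv2.INTER_CUBIC))
E
python3 - <<'E'
from h import *
d=get_image("top");p=d["pixels"]
crop(d,215,125,100,115,5,"pics/fx.png")
# bright grey blob of flange
g=p.astype(int);m=((g.min(2)>150)&(g.max(2)-g.min(2)<25)).astype(np.uint8)
for (x,y,w,h,z) in((415,200,40,36,.042),(405,158,35,28,.036),(270,195,45,45,.02)):
    c,_=cv2.findContours(m[y:y+h,x:x+w],cv2.RETR_EXTERNAL,cv2.CHAIN_APPROX_NONE)
    c=max(c,key=cv2.contourArea);(a,b),s,an=cv2.minAreaRect(c);print((a+x,b+y),s,an,onplane(d,a+x,b+y,z))
E
```

```text
(434.5, 218.0) (14.0, 15.0) 90.0 [ 0.46705888 -0.33646977  0.042     ]
(422.5, 172.5) (11.0, 11.0) 90.0 [ 0.59898286 -0.30644975  0.036     ]
(291.94999504089355, 217.6500015258789) (24.748737335205078, 25.45584487915039) 81.8698959350586 [0.46926317 0.07186301 0.02      ]
```

View pics/fx.png

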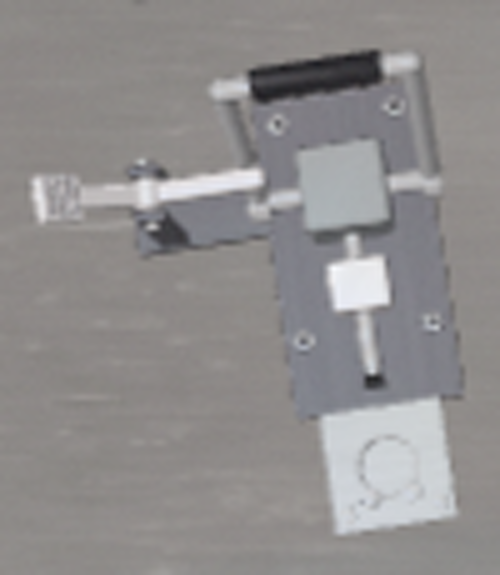

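The crop shows the fixture yawed by about +0.144 rad, with the nest centre at crop (388,464), the bar at (315,76) and the catch tail at (57,197). The stop pins are on the robot side of the hole.

```bash
cat >> h.py <<'E'
from scipy.spatial.transform import Rotation as R
YAW=.144; NEST=np.array([.4697,.0715]);EX=np.array([np.cos(YAW),np.sin(YAW)]);EY=np.array([-EX[1],EX[0]]);ORG=NEST+.085*EX
def fx(x,y,z): return np.r_[ORG+x*EX+y*EY,z]
def plan(*pts,yaw=None):
    """tool-frame mm shifts for a chain of world points (orientation kept); yaw = wanted world direction of tool y"""
    s=ctrl.get_state();r=R.from_rotvec(s["tool_rot"]);p=s["position"];M=r.as_matrix()
    print("t",round(s["time"],2),"pos",np.round(p*1e3,1),"z",np.round(M[:,2],3),"yaw y",round(np.arctan2(M[1,1],M[0,1]),4),"j",np.round(s["joint_positions"],2),"F",np.round(s["ft_force"],1))
    for q in pts:
        v=r.inv().apply(np.array(q)-p)*1e3;n=int(np.ceil(np.linalg.norm(v)/38));print(np.round(v,1),"rows",n,"each",np.round(v/n,1));p=np.array(q)
    if yaw is not None:
        a=np.arctan2(M[1,1],M[0,1]);print("turn",round((a-yaw+np.pi)%(2*np.pi)-np.pi,4))
E
python3 - <<'E'
from h import *
plan([.5,.1,.32],[.467,-.336,.15],yaw=YAW-np.pi/2)
d=get_image("top");o=fx
for n,q in dict(bar=fx(.112,0,.19),house=fx(.075,0,.067),tail=fx(.078,.149,.146),nest=fx(-.085,0,.02)).items():
    print(n,np.round((np.array(proj(d,q))-[215,125])*5,0))
E
```

```text
t 0.15 pos [274.3 588.8 198.1] z [-0.001 -0.001 -1.   ] yaw y 1.135 j [-1.12  0.32 -0.07  1.45  0.02  1.37 -0.06] F [ 0.3  0.3 -0.7]
[-411.  -348.  -121.3] rows 15 each [-27.4 -23.2  -8.1]
[-154.1 -408.9  170.6] rows 13 each [-11.9 -31.5  13.1]
turn 2.5618
bar [316.  73.]
house [342. 180.]
tail [ 57. 191.]
nest [385. 462.]
```

```bash
python3 -m crank '[[[-27,-23,-10,0,-1],[-27,-23,-10,0,-1],[-27,-23,-10,0,-1],[-27,-23,-10,0,-1],[-27,-23,-10,0,-1],[-27,-23,-10,0,-1],[-27,-23,-10,0,-1],[-27,-23,-10,0,-1]]]' 20; python3 -m crank '[[[-27,-23,-6,0,-1],[-27,-23,-6,0,-1],[-27,-23,-6,0,-1],[-27,-23,-6,0,-1],[-27,-23,-6,0,-1],[-27,-23,-6,0,-1],[-27,-23,-6,0,-1]]]'
python3 -m crank '[[[-12,-32,0,0,-1],[-12,-32,0,0,-1],[-12,-32,0,0,-1],[-12,-32,0,0,-1],[-12,-32,0,0,-1],[-12,-32,0,0,-1],[-12,-32,0,0,-1],[-12,-32,0,0,-1]]]'; python3 -c "
from h import *
plan([.467,-.336,.15],yaw=YAW-np.pi/2)"
```

```text
time: 0.87
position: [0.3929, 0.3295, 0.2794]
tool_rot: [-0.679, -3.067, -0.0]
ft_force: [0.7, -0.3, -0.0]
grip_width: 1.001
grip_force: 0.0
time: 1.45
position: [0.4962, 0.1038, 0.3214]
tool_rot: [0.679, 3.067, 0.001]
ft_force: [-0.5, 0.7, -0.3]
grip_width: 1.001
grip_force: 0.0
time: 2.12
position: [0.4743, -0.1687, 0.3211]
tool_rot: [0.679, 3.067, 0.001]
ft_force: [1.3, -0.0, -0.0]
grip_width: 0.996
grip_force: 0.0
t 2.12 pos [ 474.3 -168.7  321.1] z [ 0.001  0.001 -1.   ] yaw y 1.1352 j [-0.38 -0.06  0.65  1.62  0.03  1.56  1.4 ] F [ 1.3 -0.  -0. ]
[ -63.9 -154.9  171. ] rows 7 each [ -9.1 -22.1  24.4]
turn 2.562
```

Now move over the bush and turn 2.562 rad in about 21 rows.

```bash
python3 -m crank '[[[-13,-31,30,0,-1],[-13,-31,30,0,-1],[-13,-31,30,0,-1],[-13,-31,30,0,-1],[-12,-31,30,0,-1],[0,0,0,0.12,-1],[0,0,0,0.12,-1],[0,0,0,0.12,-1],[0,0,0,0.12,-1],[0,0,0,0.12,-1]]]'; python3 -m crank '[[[0,0,0,0.12,-1],[0,0,0,0.12,-1],[0,0,0,0.12,-1],[0,0,0,0.12,-1],[0,0,0,0.12,-1],[0,0,0,0.12,-1],[0,0,0,0.12,-1],[0,0,0,0.12,-1]]]'
python3 -m crank '[[[0,0,0,0.12,-1],[0,0,0,0.12,-1],[0,0,0,0.12,-1],[0,0,0,0.12,-1],[0,0,0,0.12,-1],[0,0,0,0.12,-1],[0,0,0,0.12,-1],[0,0,0,0.12,-1],[0,0,0,0,-1]]]'; python3 -c "
from h import *
plan([.467,-.3365,.06],[.467,-.3365,.019],yaw=YAW-np.pi/2)
d=get_image('side');print(proj(d,[.467,-.3365,.042]));crop(d,220,250,160,120,5,'pics/s1.png')
d=get_image('side');p=d['pixels'].astype(int);m=((p.min(2)>130)&(p.max(2)-p.min(2)<25)).astype(np.uint8)
for x,y,w,h,z in((272,315,32,22,.042),):
  c=max(cv2.findContours(m[y:y+h,x:x+w],cv2.RETR_EXTERNAL,cv2.CHAIN_APPROX_NONE)[0],key=cv2.contourArea);print(cv2.boundingRect(c))
"
```

```text
time: 2.95
position: [0.4678, -0.3222, 0.1818]
tool_rot: [-1.563, -2.724, 0.0]
ft_force: [0.2, 0.0, 0.8]
grip_width: 0.998
grip_force: 0.0
time: 3.62
position: [0.468, -0.322, 0.1819]
tool_rot: [-2.645, -1.695, -0.0]
ft_force: [-0.4, 0.3, -0.8]
grip_width: 1.001
grip_force: 0.0
time: 4.37
position: [0.468, -0.322, 0.1819]
tool_rot: [-3.128, -0.287, 0.0]
ft_force: [-0.0, 0.4, 0.4]
grip_width: 1.001
grip_force: 0.0
t 4.37 pos [ 468.  -322.   181.9] z [-0.  0. -1.] yaw y -1.3878 j [-0.44  0.29  1.19  1.71 -0.28  1.32 -0.59] F [-0.   0.4  0.4]
[ -3.6  14.1 121.9] rows 4 each [-0.9  3.5 30.5]
[ 0.  0. 41.] rows 2 each [ 0.   0.  20.5]
turn 0.039
(np.float64(287.1172301418032), np.float64(327.1747142802294))
(3, 0, 27, 22)
```

View pics/s1.png

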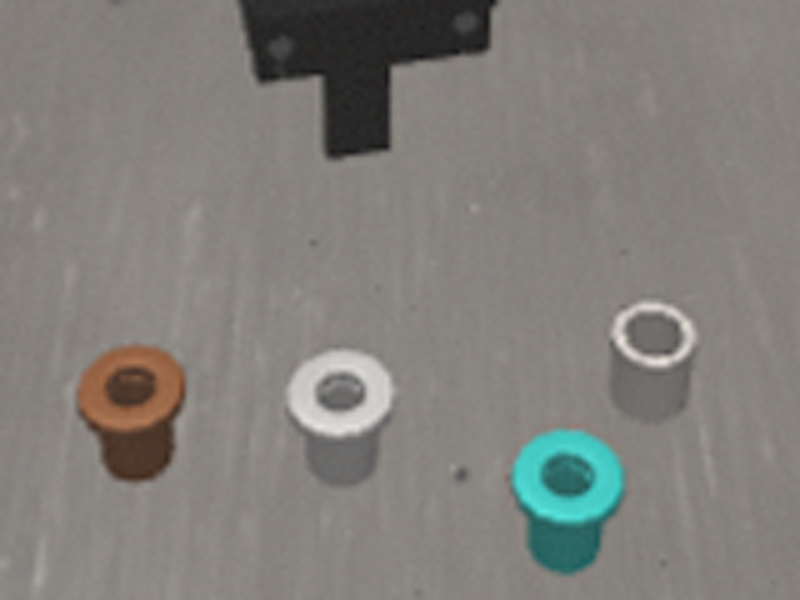

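The zoom shows the silver flanged bush with its flange centre at side pixel (287.8,327.8). The top-view estimate predicted (287.1,327.2), so they agree. Descend and grip the flange.

```bash
python3 -m crank '[[[-0.5,5,30,0.039,-1],[-0.5,5,30,0,-1],[0,4.5,30,0,-1],[0,0,30,0,-1],[0,0,20,0,-1],[0,0,12,0,-1],[0,0,9,0,-1],[0,0,0,0,-1]]]'; python3 -c "
from h import *
plan([.468,-.3365,.020],yaw=YAW-np.pi/2)"
```

```text
time: 5.13
position: [0.4688, -0.3361, 0.0199]
tool_rot: [-3.132, -0.232, 0.003]
ft_force: [-1.0, -0.5, -0.5]
grip_width: 1.006
grip_force: 0.0
t 5.13 pos [ 468.8 -336.1   19.9] z [-0.002  0.001 -1.   ] yaw y -1.4227 j [-0.25  0.51  1.03  1.86 -0.5   1.06 -0.45] F [-1.  -0.5 -0.5]
[-0.8  0.3 -0.1] rows 1 each [-0.8  0.3 -0.1]
turn 0.0041
```

```bash
python3 -m crank '[[[-0.5,0,0,0,0.3],[0,0,0,0,0.6],[0,0,0,0,0.6],[0,0,0,0,0.6],[0,0,0,0,0.6],[0,0,0,0,0.6],[0,0,0,0,0.6],[0,0,0,0,0.6]]]' 25; python3 -m crank '[[[0,0,-10,0,0.6],[0,0,-20,0,0.6],[0,0,-30,0,0.6],[0,0,-30,0,0.6],[0,0,-10,0,0.6],[0,0,0,0,0.6]]]'; python3 -c "
from h import *
plan([*NEST,.12],yaw=YAW-np.pi/2)"
```

```text
time: 5.8
position: [0.4689, -0.3367, 0.0211]
tool_rot: [-3.133, -0.23, -0.0]
ft_force: [-0.3, -1.4, 0.1]
grip_width: 0.479
grip_force: 0.0
time: 6.3
position: [0.4705, -0.3383, 0.1244]
tool_rot: [3.131, 0.23, 0.008]
ft_force: [0.6, 0.5, -0.1]
grip_width: 0.203
grip_force: 0.0
t 6.3 pos [ 470.5 -338.3  124.4] z [ 0.005 -0.002 -1.   ] yaw y -1.424 j [-0.35  0.38  1.13  1.76 -0.37  1.23 -0.54] F [ 0.6  0.5 -0.1]
[  59.1 -405.5    3.5] rows 11 each [  5.4 -36.9   0.3]
turn 0.0028
```

```bash
python3 -c "
from h import *
a=get_image('side');b=get_image('top')
A=cv2.resize(a['pixels'][250:400,220:380,::-1],None,fx=4,fy=4,interpolation=2)
B=cv2.resize(b['pixels'][150:270,380:480,::-1],None,fx=4,fy=4,interpolation=2)
o=np.zeros((600,800,3),np.uint8);o[:,:440]=A[:,100:540];o[:480,440:]=B[:,:360];cv2.imwrite('pics/c1.png',o)"
```

```text
(no output)
```

View pics/c1.png

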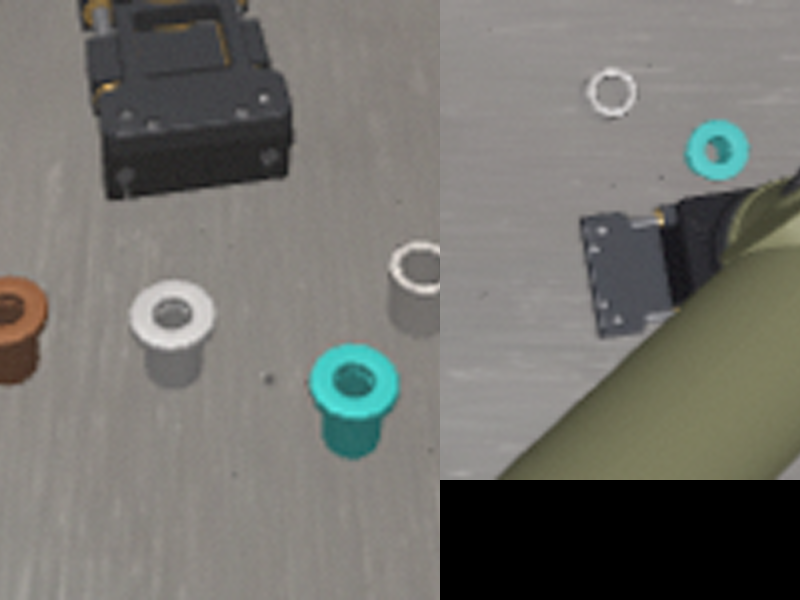

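The bush is still standing where it was, at about side pixel (287.6,328). The fingers closed too slowly and I lifted too early. I'll check the gripper geometry against the s1 image before retrying.

```bash
python3 -c "
from h import *
d=get_image('side')
for y in(-.058,-.0435): print((np.array(proj(d,np.array([.468,-.322,.182])+np.r_[EY*y,0]))-[220,250]+.5)*5)
c=onplane(d,287.7,328,.042);print(c)
plan([.468,-.3365,.06],[.468,-.3365,.020],yaw=YAW-np.pi/2)"
```

```text
[355.48813079 217.67231443]
[349.90363147 188.15431075]
[ 0.4682035  -0.33860797  0.042     ]
t 6.45 pos [ 468.4 -335.9  119.9] z [-0.001  0.001 -1.   ] yaw y -1.4237 j [-0.35  0.39  1.13  1.77 -0.37  1.23 -0.54] F [-0.6  0.3  0.2]
[-0.4  0.6 59.9] rows 2 each [-0.2  0.3 30. ]
[ 0.   0.1 40. ] rows 2 each [ 0.  0. 20.]
turn 0.0031
```

```bash
python3 -c "
from h import *
a=get_image('side');im=a['pixels'][:,:,::-1].copy()
s=ctrl.get_state();p=s['position'];M=R.from_rotvec(s['tool_rot']).as_matrix()
big=cv2.resize(im[200:360,200:400],None,fx=4,fy=4,interpolation=2)
for q,c in(([0,0,0],(0,0,255)),([.0375,-.095,-.07],(0,255,0)),([-.0375,-.095,-.07],(0,255,0)),([.0375,.095,-.07],(255,0,0)),([-.0375,.095,-.07],(255,0,0)),([0.0095,.024,0],(0,255,255)),([-.0095,.024,0],(0,255,255))):
  u=(np.array(proj(a,p+M@q))-[200,200]+.5)*4-.5; cv2.circle(big,tuple(int(round(t)) for t in u),4,c,1)
cv2.imwrite('pics/c2.png',big)"
```

```text
(no output)
```

View pics/c2.png

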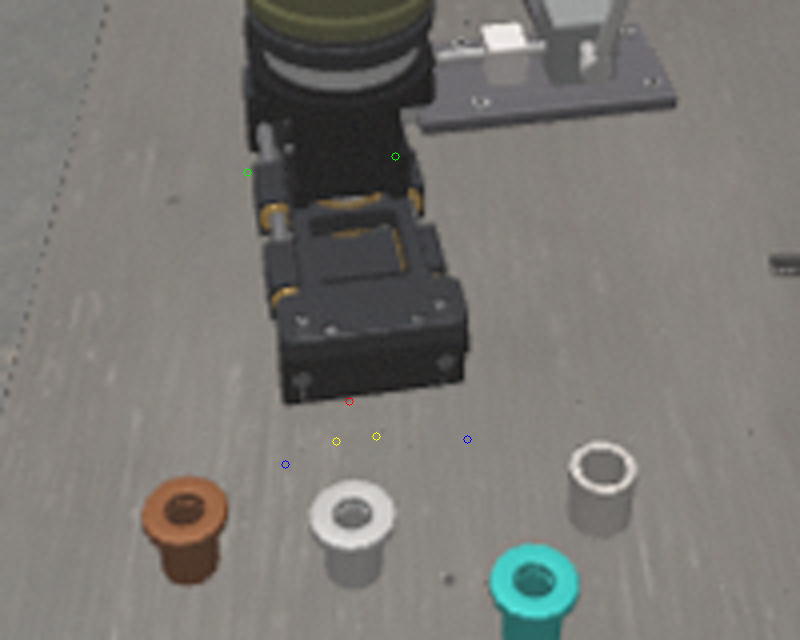

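```bash
python3 -c "
from h import *
d=get_image('side');M=np.array([[0,0,0]]);y=-1.3878
ty=np.array([np.cos(y),np.sin(y),0]);tz=np.array([0,0,-1]);tx=np.cross(ty,tz);P=np.array([.468,-.322,.1819])
for q in([.0375,.095,-.07],[-.0375,.095,-.07],[0,.0585,0],[0,.0585,-.02],[0,.0435,-.02],[0,.0435,0]):
  print(q,np.round((np.array(proj(d,P+q[0]*tx+q[1]*ty+q[2]*tz))-[220,250]+.5)*5))
P=np.array([.4684,-.3359,.1199])
print('closed');ty=np.r_[-EY,0];tx=np.cross(ty,tz)
for q in([.0375,.06,-.07],[-.0375,.06,-.07],[0,.0236,0],[0,.0236,-.02]):
  print(q,np.round((np.array(proj(d,P+q[0]*tx+q[1]*ty+q[2]*tz))-[200,200]+.5)*4))
"
```

```text
[0.0375, 0.095, -0.07] [496. 125.]
[-0.0375, 0.095, -0.07] [262. 160.]
[0, 0.0585, 0] [362. 218.]
[0, 0.0585, -0.02] [361. 176.]
[0, 0.0435, -0.02] [354. 146.]
[0, 0.0435, 0] [355. 188.]
closed
[0.0375, 0.06, -0.07] [452. 377.]
[-0.0375, 0.06, -0.07] [277. 399.]
[0, 0.0236, 0] [357. 438.]
[0, 0.0236, -0.02] [356. 408.]
```

Comparing the projections, both the body and the fingertips appear about 30 mm higher in the side view than the reported TCP implies. Lateral position agrees. That explains the missed grasp: the tips passed over the flange. I'll open, go down slowly, and check by force.

```bash
python3 -m crank '[[[0,0,20,0,-1],[0,0,20,0,-1],[0,0,20,0,-1],[0,0,15,0,-1],[0,0,5,0,-1],[0,0,5,0,-1],[0,0,5,0,-1],[0,0,5,0,-1],[0,0,5,0,-1],[0,0,0,0,-1]]]'
python3 -m crank '[[[0,0,5,0,-1],[0,0,5,0,-1],[0,0,5,0,-1],[0,0,2,0,-1],[0,0,0,0,-1]]]'
python3 -c "
from h import *
a=get_image('side');im=a['pixels'][:,:,::-1].copy()
plan([.468,-.3365,-.01]);cv2.imwrite('pics/c3.png',cv2.resize(im[240:360,220:380],None,fx=5,fy=5,interpolation=2))"
```

```text
time: 7.38
position: [0.4688, -0.3364, 0.0206]
tool_rot: [-3.133, -0.231, 0.001]
ft_force: [-0.1, 0.0, 0.2]
grip_width: 0.874
grip_force: 0.0
time: 7.8
position: [0.4685, -0.3364, 0.0034]
tool_rot: [-3.133, -0.23, 0.001]
ft_force: [-0.6, -0.6, -0.3]
grip_width: 0.998
grip_force: 0.0
t 7.85 pos [ 468.6 -336.6    3.7] z [-0.  0. -1.] yaw y -1.4241 j [-0.23  0.53  1.01  1.87 -0.52  1.03 -0.44] F [-0.3  0.5 -0.7]
[-0.6 -0.2 13.7] rows 1 each [-0.6 -0.2 13.7]
```

View pics/c3.png

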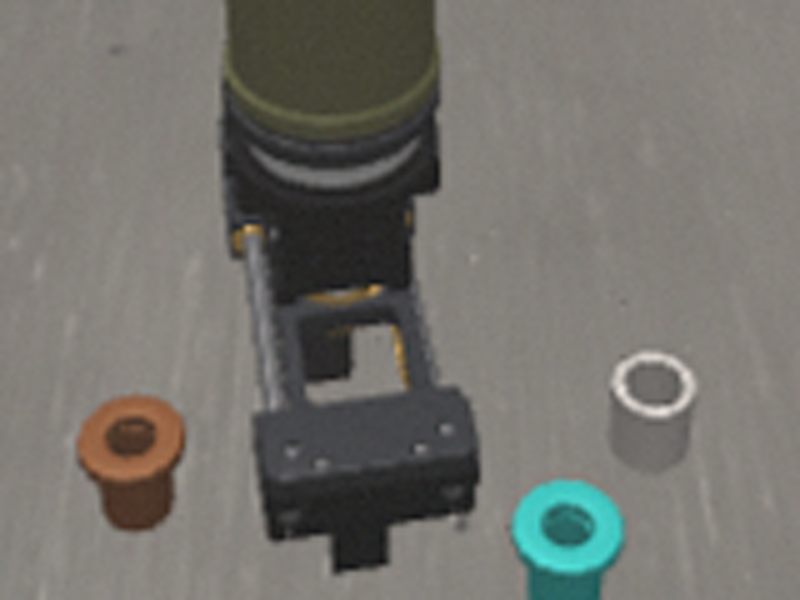

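```bash
python3 -c "
from h import *
d=get_image('side')
f=lambda u,v:((u+.5)/5-.5+220,(v+.5)/5-.5+240)
for z in(0,.01,.02,.03,.04,.05):
  a=onplane(d,*f(360,571),z);b=onplane(d,*f(331,379),z);print(z,a,b,'sep',np.linalg.norm(a-b),'mid',(a+b)/2)
"
```

```text
0 [ 0.47566903 -0.36841972  0.        ] [ 4.62316936e-01 -2.68856356e-01  1.11022302e-16] sep 0.10045467373044245 mid [ 4.68992985e-01 -3.18638037e-01  5.55111512e-17]
0.01 [ 0.47583519 -0.37580398  0.01      ] [ 0.46267454 -0.27766824  0.01      ] sep 0.09901427095936179 mid [ 0.46925487 -0.32673611  0.01      ]
0.02 [ 0.47600134 -0.38318824  0.02      ] [ 0.46303215 -0.28648012  0.02      ] sep 0.09757386818828093 mid [ 0.46951675 -0.33483418  0.02      ]
0.03 [ 0.4761675 -0.3905725  0.03     ] [ 0.46338976 -0.29529201  0.03      ] sep 0.09613346541720033 mid [ 0.46977863 -0.34293225  0.03      ]
0.04 [ 0.47633365 -0.39795676  0.04      ] [ 0.46374737 -0.30410389  0.04      ] sep 0.09469306264611962 mid [ 0.47004051 -0.35103033  0.04      ]
0.05 [ 0.47649981 -0.40534102  0.05      ] [ 0.46410498 -0.31291577  0.05      ] sep 0.0932526598750388 mid [ 0.47030239 -0.3591284   0.05      ]
```

Reported z is 3.5 mm, but triangulating both fingertips puts them at z≈0.030. The offset is about +28 mm, with lateral position fine. Lower 10 mm more and grip with enough wait.

```bash
python3 -m crank '[[[0,0,5,0,-1],[0,0,5,0,-1],[0,0,0,0,0.6],[0,0,0,0,0.6],[0,0,0,0,0.6],[0,0,0,0,0.6],[0,0,0,0,0.6],[0,0,0,0,0.6],[0,0,0,0,0.6],[0,0,0,0,0.6]]]' 25; python3 -m crank '[[[0,0,0,0,0.6],[0,0,0,0,0.6],[0,0,0,0,0.6]]]'
```

```text
time: 8.73
position: [0.4691, -0.337, -0.0058]
tool_rot: [3.133, 0.23, 0.001]
ft_force: [-0.2, -0.9, -0.4]
grip_width: 0.491
grip_force: 25.0
time: 8.98
position: [0.469, -0.337, -0.0058]
tool_rot: [3.133, 0.23, 0.001]
ft_force: [0.4, -0.3, 0.2]
grip_width: 0.49
grip_force: 25.0
```

```bash
python3 -m crank '[[[0,0,-10,0,0.6],[0,0,-20,0,0.6],[0,0,-25,0,0.6],[0,0,-20,0,0.6],[0,0,0,0,0.6]]]'; python3 -c "
from h import *
plan([.4712,.071,.07],yaw=YAW-np.pi/2)"
```

```text
time: 9.4
position: [0.4708, -0.3385, 0.0732]
tool_rot: [3.13, 0.23, 0.008]
ft_force: [0.8, -1.7, -2.1]
grip_width: 0.494
grip_force: 25.0
t 9.4 pos [ 470.8 -338.5   73.2] z [ 0.006 -0.002 -1.   ] yaw y -1.4243 j [-0.3   0.44  1.09  1.81 -0.43  1.14 -0.5 ] F [ 0.8 -1.7 -2.1]
[  60.1 -405.1    2.2] rows 11 each [  5.5 -36.8   0.2]
turn 0.0025
```

```bash
python3 -m crank '[[[2,-15,0,0,0.6],[4,-28,0,0,0.6],[4,-28,0,0,0.6],[4,-28,0,0,0.6],[4,-28,0,0,0.6],[4,-28,0,0,0.6],[4,-28,0,0,0.6],[4,-28,0,0,0.6],[4,-28,0,0,0.6],[4,-28,0,0,0.6]]]'; python3 -m crank '[[[4,-28,0,0.003,0.6],[4,-28,0,0,0.6],[4,-28,0,0,0.6],[4,-28,0,0,0.6],[3,-18,0,0,0.6],[2,-8,0,0,0.6],[0,0,0,0,0.6],[0,0,0,0,0.6]]]'; python3 -c "
from h import *
plan([.4712,.071,.07],yaw=YAW-np.pi/2)"
```

```text
time: 10.23
position: [0.4663, -0.0654, 0.0685]
tool_rot: [-3.132, -0.23, 0.002]
ft_force: [0.3, 0.3, -0.7]
grip_width: 0.494
grip_force: 25.0
time: 10.9
position: [0.468, 0.0715, 0.0688]
tool_rot: [3.132, 0.225, -0.001]
ft_force: [-0.0, -1.1, -0.8]
grip_width: 0.492
grip_force: 25.0
t 10.9 pos [468.   71.5  68.8] z [-0.001 -0.001 -1.   ] yaw y -1.4272 j [-1.21  0.07  1.04  2.06 -0.07  1.05 -1.56] F [-0.  -1.1 -0.8]
[ 3.1  0.9 -1.2] rows 1 each [ 3.1  0.9 -1.2]
turn -0.0004
```

```bash
python3 -m crank '[[[3,1,10,0,0.6],[0,0,15,0,0.6],[0,0,15,0,0.6],[0,0,10,0,0.6],[0,0,0,0,0.6]]]'; python3 -m crank '[[[0,0,2,0,0.6],[0,0,2,0,0.6],[0,0,2,0,0.6],[0,0,0,0,0.6]]]';  python3 -c "
from h import *
plan([.4712,.071,.0],yaw=YAW-np.pi/2)"
```

```text
time: 11.32
position: [0.4702, 0.0693, 0.0175]
tool_rot: [3.132, 0.22, -0.004]
ft_force: [0.1, 1.1, -1.7]
grip_width: 0.492
grip_force: 25.0
time: 11.65
position: [0.4716, 0.0718, 0.0133]
tool_rot: [-3.133, -0.225, -0.001]
ft_force: [-0.0, 0.5, -1.0]
grip_width: 0.491
grip_force: 25.0
t 11.65 pos [471.6  71.8  13.3] z [ 0.  0. -1.] yaw y -1.4273 j [-1.13  0.21  1.01  2.1  -0.22  0.94 -1.43] F [-0.   0.5 -1. ]
[-0.5  0.7 13.3] rows 1 each [-0.5  0.7 13.3]
turn -0.0005
```

```bash
python3 -m crank '[[[0,0.5,2,0,0.6],[0,0,1.5,0,0.6],[0,0,0,0,0.6]]]'; python3 -m crank '[[[0,0,2,0,0.6],[0,0,0,0,0.6]]]'
```

```text
time: 11.9
position: [0.4713, 0.0717, 0.0094]
tool_rot: [-3.133, -0.226, 0.0]
ft_force: [-0.1, 0.9, -0.7]
grip_width: 0.491
grip_force: 25.0
time: 12.07
position: [0.4713, 0.0716, 0.0073]
tool_rot: [-3.133, -0.226, 0.0]
ft_force: [-1.1, 0.9, -1.8]
grip_width: 0.494
grip_force: 25.0
```

```bash
python3 -m crank '[[[0,0,2,0,0.6],[0,0,2,0,0.6],[0,0,0,0,0.6]]]'; python3 -m crank '[[[0,0,1.5,0,0.6],[0,0,1,0,0.6],[0,0,0,0,0.6]]]'
```

```text
time: 12.32
position: [0.4712, 0.0715, 0.0032]
tool_rot: [3.133, 0.226, -0.001]
ft_force: [-0.3, 0.2, -1.8]
grip_width: 0.491
grip_force: 25.0
time: 12.57
position: [0.4713, 0.0715, 0.0009]
tool_rot: [3.133, 0.226, -0.0]
ft_force: [-0.1, 0.7, -2.7]
grip_width: 0.495
grip_force: 25.0
```

```bash
python3 -m crank '[[[0,0,1,0,0.6],[0,0,0,0,0.6]]]'; python3 -m crank '[[[0,0,1,0,0.6],[0,0,0,0,0.6]]]'
```

```text
time: 12.73
position: [0.4717, 0.0715, 0.0002]
tool_rot: [-3.133, -0.226, -0.0]
ft_force: [-1.1, 0.7, 0.7]
grip_width: 0.492
grip_force: 25.0
time: 12.9
position: [0.4721, 0.0716, 0.0001]
tool_rot: [-3.133, -0.225, -0.0]
ft_force: [-3.6, -1.1, 9.6]
grip_width: 0.493
grip_force: 25.0
```

Contact came exactly at the expected floor height. Release and lift.

```bash
python3 -m crank '[[[0,0,-0.8,0,0],[0,0,0,0,-0.3],[0,0,0,0,-0.3],[0,0,0,0,-0.3],[0,0,0,0,-0.3],[0,0,0,0,-0.3],[0,0,0,0,-0.3]]]'; python3 -m crank '[[[0,0,-5,0,-0.3],[0,0,-20,0,-0.3],[0,0,-30,0,-0.3],[0,0,-40,0,-0.3],[0,0,-40,0,-0.3],[0,0,-40,0,-0.3],[0,0,0,0,-0.3]]]'; python3 -c "
from h import *
plan(fx(-.085,-.1,.17),yaw=YAW+np.pi)"
```

```text
time: 13.48
position: [0.4716, 0.0714, -0.0002]
tool_rot: [3.133, 0.226, 0.0]
ft_force: [-0.4, 0.0, -0.7]
grip_width: 0.648
grip_force: 0.0
time: 14.07
position: [0.4764, 0.0725, 0.1824]
tool_rot: [-3.127, -0.224, -0.018]
ft_force: [1.0, 0.4, -0.0]
grip_width: 0.647
grip_force: 0.0
t 14.07 pos [476.4  72.5 182.4] z [ 0.011  0.008 -1.   ] yaw y -1.4276 j [-1.28 -0.14  1.02  1.92  0.12  1.29 -1.73] F [ 1.   0.4 -0. ]
[ -6.9 100.1  11.7] rows 3 each [-2.3 33.4  3.9]
turn 1.5699
```

```bash
python3 -m crank '[[[0,0,-30,-0.12,0.5],[0,0,-30,-0.12,1],[0,0,-10,-0.12,1],[0,0,0,-0.12,1],[0,0,0,-0.12,1],[0,0,0,-0.12,1],[0,0,0,-0.12,1],[0,0,0,-0.12,1],[0,0,0,-0.12,1],[0,0,0,-0.12,1]]]'; python3 -m crank '[[[0,0,0,-0.12,1],[0,0,0,-0.12,1],[0,0,0,-0.12,1],[0,0,0,0,1]]]'; python3 -c "
from h import *
plan(fx(.078,.152,.25),yaw=YAW)"
```

```text
time: 14.9
position: [0.4715, 0.0711, 0.2449]
tool_rot: [-2.453, -1.962, -0.0]
ft_force: [-0.3, -0.7, -0.2]
grip_width: 0.026
grip_force: 0.0
time: 15.23
position: [0.4715, 0.0712, 0.2449]
tool_rot: [-2.066, -2.366, -0.001]
ft_force: [0.4, 0.3, -0.4]
grip_width: 0.007
grip_force: 0.0
t 15.23 pos [471.5  71.2 244.9] z [-0.     0.001 -1.   ] yaw y 0.1354 j [-1.47 -0.28  1.09  1.82  0.25  1.45 -0.29] F [ 0.4  0.3 -0.4]
[154.  159.9  -5. ] rows 6 each [25.7 26.7 -0.8]
turn -0.0086
```

```bash
python3 -m crank '[[[25,27,0,-0.008,1],[26,27,0,0,1],[26,27,0,0,1],[26,27,0,0,1],[26,27,0,0,1],[25,25,0,0,1],[0,0,0,0,1]]]'; python3 -c "
from h import *
plan(fx(.078,.152,.135),fx(.078,.152,.118),yaw=YAW)
a=get_image('side');b=get_image('top')
A=cv2.resize(a['pixels'][140:240,270:400,::-1],None,fx=4,fy=4,interpolation=2)
B=cv2.resize(b['pixels'][190:245,265:320,::-1],None,fx=5,fy=5,interpolation=2)
o=np.zeros((400,795,3),np.uint8);o[:,:520]=A;o[:275,520:]=B;cv2.imwrite('pics/c4.png',o)"
```

```text
time: 15.82
position: [0.5999, 0.2425, 0.2427]
tool_rot: [2.055, 2.375, -0.007]
ft_force: [-2.3, 1.8, -0.9]
grip_width: 0.004
grip_force: 0.0
t 15.82 pos [599.9 242.5 242.7] z [-0.002 -0.004 -1.   ] yaw y 0.1443 j [-1.2   0.47  1.09  1.42 -0.41  1.5   0.02] F [-2.3  1.8 -0.9]
[  1.8   9.9 107.6] rows 3 each [ 0.6  3.3 35.9]
[ 0.1  0.1 17. ] rows 1 each [ 0.1  0.1 17. ]
turn 0.0003
```

View pics/c4.png

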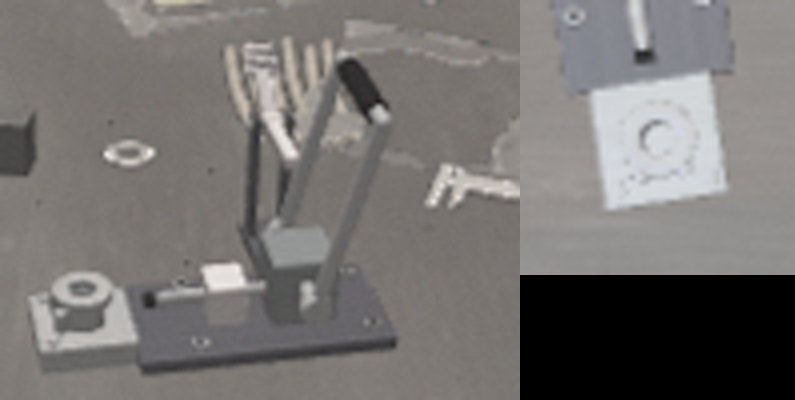

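The bush sits upright with its flange level in the nest (side crop (82,293)). The catch is closed with its tail at crop (262,55), and the lever is at rest. Approach the tail.

```bash
python3 -m crank '[[[1,5,30,0,1],[1,5,30,0,1],[0,0,30,0,1],[0,0,10,0,1],[0,0,0,0,1]]]'; python3 -c "
from h import *
d=get_image('side');print((np.array(proj(d,fx(.078,.149,.146)))-[270,140]+.5)*4)
d=get_image('top');print((np.array(proj(d,fx(-.085,0,.048)))-[265,190]+.5)*5+[520,0])
plan(fx(.078,.152,.1))"
```

```text
time: 16.33
position: [0.6057, 0.2366, 0.1448]
tool_rot: [-2.062, -2.365, 0.007]
ft_force: [-0.4, 0.4, -0.2]
grip_width: 0.005
grip_force: 0.0
[262.67828525  57.25203164]
[655.45342457 137.73837808]
t 16.43 pos [608.3 237.5 148.5] z [ 0.     0.001 -1.   ] yaw y 0.1379 j [-1.17  0.53  1.05  1.54 -0.47  1.34  0.07] F [1.2 0.4 1.1]
[ 7.6  2.  48.5] rows 2 each [ 3.8  1.  24.2]
```

```bash
python3 -m crank '[[[7.5,2,0,-0.006,1],[0,0,8,0,1],[0,0,8,0,1],[0,0,8,0,1],[0,0,6,0,1],[0,0,6,0,1],[0,0,0,0,1]]]'; python3 -m crank '[[[0,0,6,0,1],[0,0,6,0,1],[0,0,6,0,1],[0,0,6,0,1],[0,0,0,0,1]]]';python3 -c "
from h import *
plan(fx(.078,.152,.055))"
```

```text
time: 17.02
position: [0.6082, 0.245, 0.109]
tool_rot: [-2.054, -2.376, 0.005]
ft_force: [-0.4, 0.7, 0.5]
grip_width: 0.007
grip_force: 0.1
time: 17.43
position: [0.6083, 0.2457, 0.0852]
tool_rot: [-2.053, -2.376, 0.003]
ft_force: [-0.5, 0.5, 1.2]
grip_width: 0.006
grip_force: 0.0
t 17.43 pos [608.3 245.7  85.2] z [-0.002 -0.001 -1.   ] yaw y 0.1456 j [-1.15  0.59  1.    1.6  -0.52  1.25  0.1 ] F [-0.5  0.5  1.2]
[-0.5  0.9 30.2] rows 1 each [-0.5  0.9 30.2]
```

```bash
python3 -m crank '[[[0,0,6,0,1],[0,0,6,0,1],[0,0,6,0,1],[0,0,5,0,1],[0,0,0,0,1]]]';python3 -m crank '[[[0,0,3,0,1],[0,0,2,0,1],[0,0,0,0,1]]]';python3 -m crank '[[[0,0,2,0,1],[0,0,2,0,1],[0,0,0,0,1]]]'
```

```text
time: 17.85
position: [0.609, 0.2454, 0.064]
tool_rot: [-2.054, -2.376, 0.001]
ft_force: [-1.3, -0.4, 6.0]
grip_width: 0.005
grip_force: 2.5
time: 18.1
position: [0.6094, 0.2452, 0.0629]
tool_rot: [-2.053, -2.375, -0.001]
ft_force: [-9.4, -2.1, 27.0]
grip_width: 0.008
grip_force: 11.4
time: 18.35
position: [0.6098, 0.2453, 0.0621]
tool_rot: [-2.053, -2.374, -0.003]
ft_force: [-14.8, -3.8, 44.2]
grip_width: 0.006
grip_force: 19.2
```

The stop was reached firmly. Retract and go above the lever bar, opening on the way.

```bash
python3 -m crank '[[[0,0,-10,0,1],[0,0,-30,0,1],[0,0,-40,0,1],[0,0,-40,0,1],[0,0,-40,0,1],[0,0,-30,0,-0.5],[0,0,0,0,-1]]]';python3 -c "
from h import *
plan(fx(.112,0,.25),yaw=YAW)
d=get_image('side');cv2.imwrite('pics/c5.png',cv2.resize(d['pixels'][140:240,270:400,::-1],None,fx=5,fy=5,interpolation=2))"
```

```text
time: 18.93
position: [0.6122, 0.2459, 0.2511]
tool_rot: [2.052, 2.374, 0.013]
ft_force: [1.2, 0.8, -0.4]
grip_width: 0.086
grip_force: 0.0
t 18.93 pos [612.2 245.9 251.1] z [ 0.008  0.004 -1.   ] yaw y 0.1454 j [-1.17  0.48  1.09  1.38 -0.43  1.51  0.03] F [ 1.2  0.8 -0.4]
[-152.2   30.7    0.9] rows 5 each [-30.4   6.1   0.2]
turn 0.0014
```

View pics/c5.png

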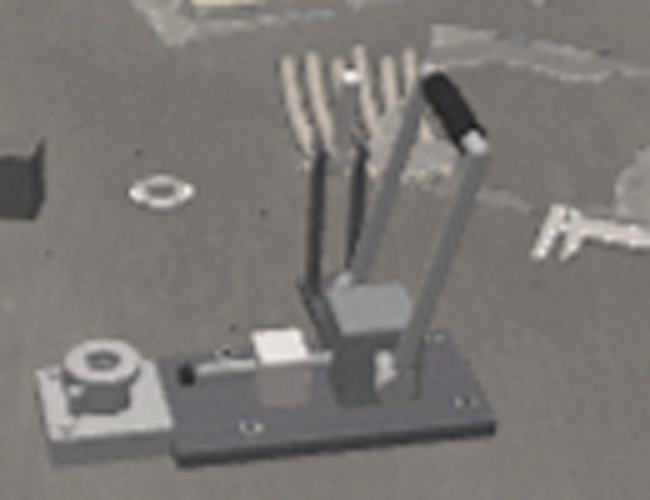

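The catch nose now stands up (bright tip at crop (350,75)), the bush is seated, and the lever bar is at crop (455,110). Move over the bar.

```bash
python3 -m crank '[[[-20,4,-1,0,-1],[-28,6,0,0,-1],[-28,6,0,0,-1],[-28,6,0,0,-1],[-28,6,0,0,-1],[-20,3,0,0,-1],[0,0,0,0,-1],[0,0,0,0,-1]]]';python3 -c "
from h import *
plan(fx(.112,0,.145),yaw=YAW)
d=get_image('side');print((np.array(proj(d,fx(.112,0,.19)))-[270,140]+.5)*5)"
```

```text
time: 19.65
position: [0.6611, 0.0981, 0.2436]
tool_rot: [-2.057, -2.371, 0.005]
ft_force: [0.9, -0.0, 0.6]
grip_width: 0.728
grip_force: 0.0
t 19.65 pos [661.1  98.1 243.6] z [-0.004 -0.    -1.   ] yaw y 0.1419 j [-0.91  0.52  1.08  1.36 -0.45  1.53  0.27] F [ 0.9 -0.   0.6]
[ 1.2  4.2 98.5] rows 3 each [ 0.4  1.4 32.8]
turn -0.0021
[453.51556196 113.70294192]
```

```bash
python3 -m crank '[[[1,4,10,0,-1],[0,0,30,0,-1],[0,0,25,0,-1],[0,0,20,0,-1],[0,0,13,0,-1],[0,0,0,0,-1]]]';python3 -c "
from h import *
plan(fx(.112,0,.145),yaw=YAW)"
```

```text
time: 20.2
position: [0.663, 0.1036, 0.1433]
tool_rot: [-2.048, -2.376, 0.008]
ft_force: [-0.0, 0.1, -0.2]
grip_width: 0.997
grip_force: 0.0
t 20.2 pos [663.  103.6 143.3] z [-0.007 -0.001 -1.   ] yaw y 0.1479 j [-0.91  0.58  1.03  1.49 -0.5   1.36  0.31] F [-0.   0.1 -0.2]
[-4.   1.  -1.7] rows 1 each [-4.   1.  -1.7]
turn 0.0039
```

```bash
python3 -m crank '[[[0,0,0,0,0.9],[0,0,0,0,0.9],[0,0,0,0,0.9],[0,0,0,0,0.9],[0,0,0,0,0.9],[0,0,0,0,0.9],[0,0,0,0,0.9],[0,0,0,0,0.9],[0,0,0,0,0.9],[0,0,0,0,0.9]]]' 15; python3 -m crank '[[[0,0,0,0,0.9],[0,0,0,0,0.9],[0,0,0,0,0.9],[0,0,0,0,0.9]]]';python3 -c "
from h import *
s=ctrl.get_state();p0=s['position'];print(p0)
L=lambda q:np.array([.075+.15*np.sin(.25-q),.045+.15*np.cos(.25-q)])
a=L(0)
for q in np.arange(.1,.96,.1):
  b=L(q);print(round(q,2),np.round((b-a)*1e3,1));a=b"
```

```text
time: 21.03
position: [0.6654, 0.1013, 0.1475]
tool_rot: [-2.054, -2.376, 0.002]
ft_force: [-0.6, 0.4, -0.3]
grip_width: 0.324
grip_force: 0.0
time: 21.37
position: [0.6648, 0.1013, 0.1475]
tool_rot: [-2.053, -2.375, 0.003]
ft_force: [-2.6, 0.4, 1.1]
grip_width: 0.194
grip_force: 15.0
[0.66482635 0.10131338 0.14746253]
0.1 [-14.7   3. ]
0.2 [-14.9   1.5]
0.3 [-15.   0.]
0.4 [-14.9  -1.5]
0.5 [-14.7  -3. ]
0.6 [-14.3  -4.4]
0.7 [-13.8  -5.8]
0.8 [-13.2  -7.2]
0.9 [-12.4  -8.5]
```

```bash
python3 -m crank '[[[0,-7.5,-1.5,0,0.9],[0,-7.5,-1.5,0,0.9],[0,-7.5,-1,0,0.9],[0,-7.5,0,0,0.9],[0,-7.5,0,0,0.9],[0,-7.5,0,0,0.9],[0,0,0,0,0.9]]]';python3 -m crank '[[[0,-7.5,1,0,0.9],[0,-7.5,1,0,0.9],[0,-7.5,1.5,0,0.9],[0,-7.5,1.5,0,0.9],[0,-7,2,0,0.9],[0,-7,2,0,0.9],[0,0,0,0,0.9]]]';python3 -c "
from h import *
g=.019;s=ctrl.get_state();M=R.from_rotvec(s['tool_rot']).as_matrix()
v=s['position'][:2]-ORG;print(v@EX,v@EY,s['position'][2],M[:,2])"
```

```text
time: 21.95
position: [0.6234, 0.095, 0.1543]
tool_rot: [2.052, 2.374, 0.01]
ft_force: [6.0, 0.1, 4.1]
grip_width: 0.199
grip_force: 15.0
time: 22.53
position: [0.5795, 0.0886, 0.1447]
tool_rot: [2.052, 2.375, 0.008]
ft_force: [6.2, -0.5, 5.0]
grip_width: 0.201
grip_force: 15.0
0.026083284154693093 0.0011537300611764443 0.14469232260042866 [ 0.00560465  0.0021733  -0.99998193]
```

```bash
python3 -m crank '[[[0,-7,2.5,0,0.9],[0,-7,3,0,0.9],[0,-7,3.5,0,0.9],[0,-6.5,4,0,0.9],[0,0,0,0,0.9]]]';python3 -m crank '[[[0,-6,4,0,0.9],[0,-6,4,0,0.9],[0,0,0,0,0.9],[0,0,0,0,0.9]]]';python3 -c "
from h import *
s=ctrl.get_state();v=s['position'][:2]-ORG;x=v@EX;print(x,v@EY,s['position'][2],'q',.25-np.arcsin((x-.075)/.15),s['ft_force'][:2]@EX)"
```

```text
time: 22.95
position: [0.5523, 0.0847, 0.1313]
tool_rot: [2.052, 2.375, 0.008]
ft_force: [6.5, -0.5, 5.0]
grip_width: 0.201
grip_force: 15.0
time: 23.28
position: [0.5418, 0.0831, 0.1238]
tool_rot: [2.051, 2.374, 0.009]
ft_force: [6.4, 1.0, 6.2]
grip_width: 0.2
grip_force: 15.0
-0.012023349602704679 0.0011532124545231945 0.12381645132764793 q 0.8689197923927234 6.473274605730709
```

Continue to the stop, with a bit of extra push.

```bash
python3 -m crank '[[[0,-3,1.5,0,0.9],[0,-2,1,0,0.9],[0,0,0,0,0.9]]]' 25;python3 -m crank '[[[0,-2,1,0,0.9],[0,0,0,0,0.9],[0,0,0,0,0.9]]]';python3 -c "
from h import *
s=ctrl.get_state();v=s['position'][:2]-ORG;x=v@EX;print(x,v@EY,s['position'][2],'q',.25-np.arcsin((x-.075)/.15),s['ft_force'][:2]@EX)"
```

```text
time: 23.53
position: [0.5386, 0.0826, 0.1215]
tool_rot: [2.049, 2.372, 0.013]
ft_force: [10.3, 1.3, 1.5]
grip_width: 0.198
grip_force: 25.0
time: 23.78
position: [0.5385, 0.0826, 0.1213]
tool_rot: [2.048, 2.37, 0.017]
ft_force: [13.8, 1.2, 2.4]
grip_width: 0.196
grip_force: 25.0
-0.01531431666914952 0.0010669092509630314 0.12134019711314256 q 0.8961229952301696 13.850372195355375
```

```bash
python3 -m crank '[[[0,-2,1,0,0.9],[0,0,0,0,0.9],[0,0,0,0,0.9],[0,0,0,0,0.9]]]';python3 -c "
from h import *
d=get_image('side');cv2.imwrite('pics/c6.png',cv2.resize(d['pixels'][140:240,270:400,::-1],None,fx=5,fy=5,interpolation=2))"
```

```text
time: 24.12
position: [0.5385, 0.0826, 0.1212]
tool_rot: [2.046, 2.368, 0.022]
ft_force: [17.4, 2.0, 2.3]
grip_width: 0.195
grip_force: 25.0
```

View pics/c6.png

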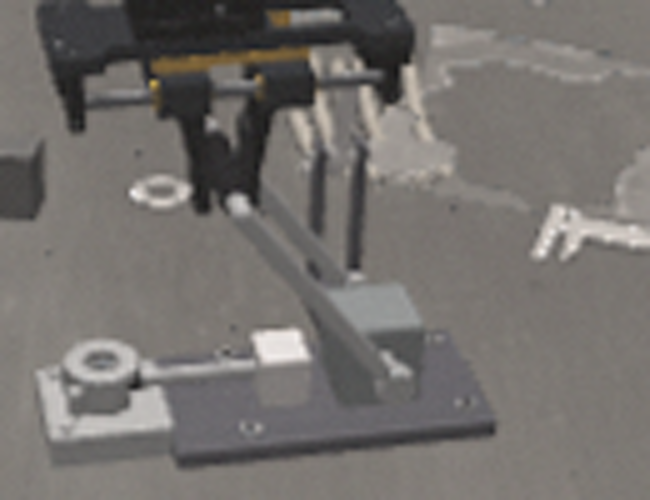

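The lever is pulled over and held in the fingers at crop (235,200). The pad is against the bush barrel at (140,372), the flange is level and the catch is still up. Hand in.

```bash
python3 -c "
from bench import job
print(job.close_job())"
```

```text
the job is handed in; nothing more can be done
None
```

I handed the job in at about 24 s: the flanged bush is seated flange up in the nest, the catch is flipped open, and the gripper is holding the lever at its stop (about 0.9 rad) with the pad against the bush. The hand-in returned no verdict; this is from the last picture and force reading, and the first pick missed because the fingertips were about 28 mm higher than reported.

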